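Line up the balance weights by size on the weight strip

TASK

Put the set of four brass weights back on the wooden strip in order of size: the largest on the pad next to the red end block, then smaller and smaller pad by pad, so that the smallest is next to the white end block. Stand each weight upright in the middle of its own pad, and do not disturb the vial, the tin or the pot that stand nearby.

Things in the scene. Friction and masses are not known exactly. Their poses are not given: they have to be found in the camera images.
- weight_1_mid (a point): The smallest of four loose brass balance weights, alike in shape: an upright cylinder 18 mm across with a narrower knob on top, 36 mm high over all; the cylinder alone is 26 mm high and is the part to grip. The point lies on its axis, 18 mm above its foot; z points up its axis. All four start upright on the bench.
- weight_2_mid (a point): The second smallest of four loose brass balance weights, alike in shape: an upright cylinder 24 mm across with a narrower knob on top, 44 mm high over all; the cylinder alone is 32 mm high and is the part to grip. The point lies on its axis, 22 mm above its foot; z points up its axis. All four start upright on the bench.
- weight_3_mid (a point): The second largest of four loose brass balance weights, alike in shape: an upright cylinder 31 mm across with a narrower knob on top, 53 mm high over all; the cylinder alone is 38 mm high and is the part to grip. The point lies on its axis, 26.5 mm above its foot; z points up its axis. All four start upright on the bench.
- weight_4_mid (a point): The largest of four loose brass balance weights, alike in shape: an upright cylinder 39 mm across with a narrower knob on top, 63 mm high over all; the cylinder alone is 45 mm high and is the part to grip. The point lies on its axis, 31.5 mm above its foot; z points up its axis. All four start upright on the bench.
- pad_a: One of four alike round grey felt pads, 44 mm across and 3 mm thick, fixed in a straight row 60 mm apart (centre to centre) on a fixed pale wooden strip 300 x 48 mm and 12 mm high. Which of the four it is along the row changes from start to start. Origin: centre of its underside, 12 mm above the bench (its top is 15 mm above the bench). Its y axis runs along the row, its x axis across it.
- pad_b: One of four alike round grey felt pads, 44 mm across and 3 mm thick, fixed in a straight row 60 mm apart (centre to centre) on a fixed pale wooden strip 300 x 48 mm and 12 mm high. Which of the four it is along the row changes from start to start. Origin: centre of its underside, 12 mm above the bench (its top is 15 mm above the bench). Its y axis runs along the row, its x axis across it.
- pad_c: One of four alike round grey felt pads, 44 mm across and 3 mm thick, fixed in a straight row 60 mm apart (centre to centre) on a fixed pale wooden strip 300 x 48 mm and 12 mm high. Which of the four it is along the row changes from start to start. Origin: centre of its underside, 12 mm above the bench (its top is 15 mm above the bench). Its y axis runs along the row, its x axis across it.
- pad_d: One of four alike round grey felt pads, 44 mm across and 3 mm thick, fixed in a straight row 60 mm apart (centre to centre) on a fixed pale wooden strip 300 x 48 mm and 12 mm high. Which of the four it is along the row changes from start to start. Origin: centre of its underside, 12 mm above the bench (its top is 15 mm above the bench). Its y axis runs along the row, its x axis across it.
- red_block: Red end block fixed on one end of the strip, 16 mm along the row, 44 mm across it and 16 mm high, its centre 40 mm from the nearest pad's centre and in line with the row; a like white block stands on the other end. Which end is red changes from start to start. Origin: centre of its underside, 12 mm above the bench.
- glass_vial_mid (a point): Bystander, to be left alone: loose glass vial with a cork, 25 mm across, 52 mm high. The point lies on its axis, half-way up.
- tin_round_mid (a point): Bystander, to be left alone: loose low dark round tin, 44 mm across, 22 mm high. The point lies on its axis, half-way up.
- flux_pot_mid (a point): Bystander, to be left alone: loose open black pot with a pale rim, 50 mm across, 27 mm high. The point lies on its axis, half-way up.
Not all that is in view belongs to the job. Leave any blue or turquoise look-alike of the part that bears weight_4_mid alone.

How it is judged:
By the outcome, as a careful person would: the job done as asked, in the order asked, and still so for the second after the job is handed in, with the robot touching nothing.
It also fails if it takes over 128 s, if anything falls off the work surface, if the arm or the gripper's body presses on something with over 40 N, if the wrist force passes 120 N, or if a joint passes its speed limit or range.

ROBOT

A 6-joint arm with a two-finger parallel gripper is mounted at the origin on a cart in front of the work surface, level with it; the furniture and walls round the work are solid. World frame = base frame: x ahead of the robot, y to its left, z up, the work surface at z = 0. Lengths are in m, angles in rad, forces in N, time in s.
With the tool pointing down it reaches from about 0.3 to 0.875 m from the base axis. Payload 6.4 kg.
Tool frame: the origin (TCP) lies between the finger pads; the fingertips stand 19 mm ahead of it and the grasp point (between the pads) is the TCP (ctrl.tips_ahead is the distance from the TCP to the fingertips, in m); z points along the fingers, y is the line along which they close (so a half turn about z gives the same grasp; the last joint's range is limited). The gripper opens to 85 mm and grips with 20 to 120 N. Pads are 22 mm wide; open, the fingers measure 114 mm over their backs; the gripper's body (76 mm by 85 mm) begins 54 mm behind the grasp point. The pads swing forward as they close: fully open they stand 13 mm farther back than shut.
Start: joints at [0.949, 0.181, 1.607, -0, 1.354, -0.206], TCP at [0.232, 0.526, 0.25] pointing down, gripper open.
Joint ranges: [-2.99, 2.99], [-0.89, 2.07], [0.3, 2.58], [-1.14, 4.28], [0, 2.63], [-3.12, 3.12]. Speed limits (rad/s): [2.57, 2.57, 3.01, 3.14, 3.14, 3.14].

INTERFACE

Orientations are given as a 3x3 rotation matrix whose columns are the frame's x, y, z axes.
In Python, from rig import ctrl, eyes gives the robot as it stands. The module is installed in compiled form; this text tells all that it offers.
- The arm moves only by the tool move_arm, never from a script. Its argument "motion" is one flat list of numbers, 7 for each row, row after row: the shift along the tool's x, y, z in cm, then the turn, a rotation vector about the tool's x, y, z in rad, then the opening, from 0 (shut) to 1 (fully open). In form: [dx, dy, dz, wx, wy, wz, hand, dx, dy, dz, wx, wy, wz, hand, ...]. A call has 1 to 12 rows; each row is the pose to reach, as a shift and turn from the pose commanded when the call began, along the tool's axes at that moment; what a row does not reach only later rows make up. A row lasts 1/12 s, in which the tool goes at most 41.7 mm and 7.16 degrees, less where a joint would pass 70% of its speed; a pose out of reach is approached as far as the arm can. A call with a gripper value outside its range is refused whole. The fingers move at their own pace and stop on an object; "force" is the grip in N (left out, the last holds). Time passes only in rows, so rows that repeat a pose let the fingers close. It gives the time, the measured TCP pose, the force, the opening and the grip force at its end, in the units of the state.
- ctrl.state(): the state, without advancing time (a new reading comes with each control period).
- eyes.grab_frame(name): name is "scene" or "top" or "wrist"; returns a dict with "color" (480x640x3 uint8, red, green, blue), "range_z" (480x640 float32, m along the optical axis (not along the pixel's ray), 0 where there is no reading), "fov_y" (degrees; the focal length in pixels is half the picture's height over the tangent of half this angle, whatever the lens; pixels are square), "cx", "cy" (the principal point, pixels), "dist" ([k1, k2, p1, p2, k3] as OpenCV has them; the pictures are not rectified), "T" (4x4, takes a point from camera to world coordinates). Camera axes: x right, y down, z forward; pixel columns grow to the right and rows downward; lengths in m; the calibration is good to about 2 mm. A picture is of the moment at which its call begins.
- ctrl.sign_off(): hands the job in; it is judged then, once.
The state is a dict: "time": time; "q": joint angles; "qvel": joint speeds; "joint_efforts": joint torques, N m; "ee_pos": TCP position; "ee_rot": TCP orientation; "ft_force": force on the tool from outside, world axes, zero at the start; "wrist_torque": the same for the moment, N m; "gripper_width": opening from 0.0 (shut) to 1.0 (fully open); "finger_force": force on a finger pad.
Only numpy, scipy, OpenCV 4.12 (cv2) and the standard library are available. Lean on these libraries where they do the work, as an engineer would, in place of code of your own. Each camera call takes 0.05 s, during which the arm holds its last target. There are 200 camera calls.

## Working session

There is one attempt and no reset: what is moved stays moved. The work goes in short steps, Python scripts to look and compute and a tool call to move; the robot and the scene stay as the last step left them, time stands still between calls to the robot, and variables do not carry over. Pictures are saved under pics/ and viewed, at most 14 in all, crops included, and the job is handed in when it is done.

Besides the shell and the picture viewer there is one more tool, called after "Call:" as name(argument=value, ...), one argument or row to a line, values as JSON. move_arm: Moves the arm, as the interface text tells. Its arguments: {"type":"object","properties":{"motion":{"type":"array"},"force":{"type":"number"}},"required":["motion"]}

```bash
mkdir -p pics; cat > h.py <<'E'
import numpy as np, cv2
from rig import ctrl, eyes
def K(f):
    fl=240/np.tan(np.radians(f["fov_y"])/2); return np.array([[fl,0,f["cx"]],[0,fl,f["cy"]],[0,0,1.]])
def ray(f,uv):
    n=cv2.undistortPoints(np.array(uv,float).reshape(-1,1,2),K(f),np.array(f["dist"],float))[:,0]
    d=np.c_[n,np.ones(len(n))]@f["T"][:3,:3].T
    return f["T"][:3,3],d
def onz(f,uv,z):
    o,d=ray(f,uv); return o+d*((z-o[2])/d[:,2])[:,None]
def cloud(f):
    v,u=np.mgrid[:480,:640]; n=cv2.undistortPoints(np.c_[u.ravel(),v.ravel()].astype(float).reshape(-1,1,2),K(f),np.array(f["dist"],float))[:,0]
    z=f["range_z"].ravel(); p=np.c_[n*z[:,None],z]@f["T"][:3,:3].T+f["T"][:3,3]; p[z<=0]=np.nan
    return p.reshape(480,640,3)
def save(f,n): cv2.imwrite(f"pics/{n}.png",f["color"][:,:,::-1])
E
python3 - <<'E'
from h import *
np.set_printoptions(precision=4,suppress=True)
for n in("top","scene","wrist"):
    f=eyes.grab_frame(n);save(f,n+"0");print(n,f["T"],f["fov_y"],f["cx"],f["cy"],f["dist"])
s=ctrl.state();print(s,ctrl.tips_ahead)
E
```

```text
top [[-0.1213 -0.9689  0.2158  0.3303]
 [-0.9926  0.1191 -0.0235 -0.0835]
 [-0.0029 -0.217  -0.9762  1.0511]
 [ 0.      0.      0.      1.    ]] 57.60252935496521 312.11441480506414 240.34247806666116 [-0.0564  0.      0.      0.      0.    ]
scene [[-0.6029 -0.4094  0.6848 -0.3125]
 [-0.7974  0.2834 -0.5327  0.5832]
 [ 0.024  -0.8672 -0.4973  0.674 ]
 [ 0.      0.      0.      1.    ]] 48.390794829312995 323.57995446679973 231.4431327385255 [0.0067 0.     0.     0.     0.    ]
wrist [[ 0.4029  0.8658  0.2968  0.1556]
 [ 0.9152 -0.3806 -0.1324  0.559 ]
 [-0.0017  0.325  -0.9457  0.3717]
 [ 0.      0.      0.      1.    ]] 62.495415211396974 321.50429221076706 232.18385989944298 [0.0112 0.     0.     0.     0.    ]
{'time': 0.15, 'q': array([ 0.9488,  0.1814,  1.6078,  0.    ,  1.3538, -0.2063]), 'qvel': array([-0.0001, -0.0026, -0.002 ,  0.0008, -0.0006, -0.0004]), 'joint_efforts': array([  0.0005, -44.5261, -35.1689,  -0.0005,   0.0059,   0.    ]), 'ee_pos': array([0.232 , 0.5257, 0.2496]), 'ee_rot': array([[-0.9148,  0.4039, -0.0008],
       [ 0.4039,  0.9148, -0.0011],
       [ 0.0003, -0.0014, -1.    ]]), 'ft_force': array([-0.6845, -1.2794, -0.0735]), 'wrist_torque': array([ 0.0505, -0.0726, -0.0142]), 'finger_force': 0.0, 'gripper_width': 0.9978373218692926} 0.019
```

View pics/top0.png

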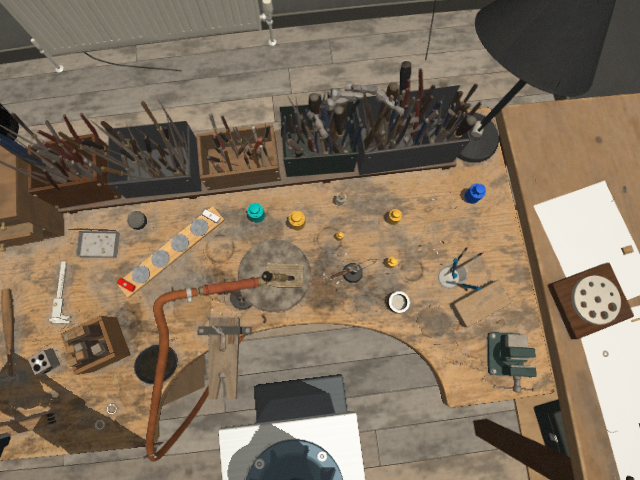

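View pics/scene0.png

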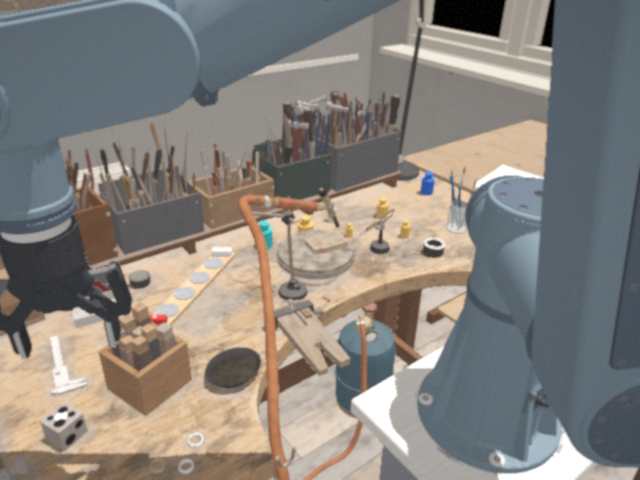

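Top view: candidates are brass at (297,220) (largest), (396,215), (393,262), (340,236) (smallest); look-alikes are turquoise (256,212) and blue (476,192), with the vial at (340,199). Strip runs from the red block (126,285) to the white block (212,215). The torch and hose at (265,285) and the helping-hand stand (350,272) are obstacles.

```bash
python3 - <<'E'
from h import *
np.set_printoptions(precision=4,suppress=True)
f=eyes.grab_frame("top");c=cloud(f);hsv=cv2.cvtColor(f["color"],cv2.COLOR_RGB2HSV)
H,S,V=[hsv[...,i].astype(int) for i in range(3)]
def comps(m,name,lo=20,hi=5000):
    n,l,st,ce=cv2.connectedComponentsWithStats(m.astype(np.uint8))
    for i in range(1,n):
        if lo<st[i,4]<hi:
            p=c[l==i];p=p[~np.isnan(p[:,0])]
            if len(p)==0: continue
            zt=np.percentile(p[:,2],98); t=p
            mm=(p.min(0),p.max(0))
            top=p[p[:,2]>zt-.006]
            print(name,ce[i].round(1),st[i,4],"top",top.mean(0),"n",len(top),"min",mm[0],"max",mm[1])
comps((H>15)&(H<30)&(S>190)&(V>120),"brass",10,900)
comps((H>80)&(H<130)&(S>150),"blue",30,900)
comps(((H<6)|(H>174))&(S>180)&(V>150),"red",30,600)
m=np.zeros((480,640),bool);m[200:300,105:230]=1
# grey pads
comps(m&(S<60)&(V>90)&(V<215)&(c[...,2]>.008),"pad",60)
comps(m&(S<40)&(V>=215),"white",20)
# obstacles: connected components of height above bench
b=(c[...,2]>.012)&(c[...,0]>.3)&(c[...,0]<.72)&(abs(c[...,1])<.55)
comps(b,"obst",30,20000)
x=f["color"][180:320,100:500,::-1];cv2.imwrite("pics/crop.png",cv2.resize(x,(800,280),interpolation=cv2.INTER_CUBIC))
np.save("top.npy",c)
E
```

```text
blue [474.7 193.1] 276 top [ 0.6262 -0.5214  0.0643] n 69 min [ 0.6072 -0.5387  0.0052] max [ 0.6437 -0.5016  0.0686]
blue [255.7 212.1] 250 top [0.6423 0.0188 0.0638] n 74 min [ 0.6235  0.0002 -0.0026] max [0.6619 0.044  0.0686]
blue [471.7 286.7] 40 top [ 0.3874 -0.4386  0.1408] n 12 min [ 0.3848 -0.4428  0.083 ] max [ 0.4039 -0.4271  0.1426]
red [125.1 284. ] 97 top [0.5054 0.3462 0.0291] n 89 min [0.4891 0.3271 0.0246] max [0.5208 0.3656 0.0331]
pad [135.4 219.1] 205 top [0.664  0.3176 0.0227] n 186 min [0.6451 0.2982 0.0168] max [0.6835 0.3377 0.0277]
pad [198.8 226.8] 231 top [0.6267 0.1638 0.0161] n 211 min [0.6059 0.1433 0.01  ] max [0.6481 0.1837 0.0215]
pad [113.9 242.5] 106 top [0.6103 0.3773 0.0208] n 45 min [0.5786 0.3675 0.008 ] max [0.6443 0.3994 0.0255]
pad [179.5 242.3] 234 top [0.5934 0.2135 0.0164] n 200 min [0.5738 0.1926 0.0104] max [0.6153 0.2351 0.0215]
pad [160.  258.1] 231 top [0.5604 0.263  0.0161] n 195 min [0.5405 0.2429 0.0105] max [0.5813 0.2844 0.0215]
pad [140.4 273.9] 245 top [0.5267 0.3131 0.0162] n 216 min [0.5074 0.2922 0.0086] max [0.5492 0.3331 0
[... 2050 characters left out ...]
.3932  0.1644]
obst [391.2 262.1] 95 top [ 0.482  -0.2892  0.0454] n 26 min [ 0.4706 -0.3004  0.0127] max [ 0.4928 -0.2773  0.0505]
obst [351.8 271.6] 396 top [ 0.4671 -0.1839  0.0873] n 104 min [ 0.4468 -0.2509  0.012 ] max [ 0.4923 -0.1357  0.0942]
obst [398.  302.1] 200 top [ 0.3852 -0.2922  0.0279] n 132 min [ 0.3607 -0.3153  0.0121] max [ 0.4097 -0.2657  0.0328]
obst [ 93.7 344.6] 2699 top [0.3929 0.3979 0.1413] n 120 min [0.3101 0.3491 0.0121] max [0.4316 0.4754 0.1461]
obst [222.5 338.9] 1373 top [0.3729 0.1291 0.0518] n 35 min [0.3    0.0812 0.0121] max [0.4049 0.1651 0.0554]
obst [ 46.1 360.6] 319 top [0.3467 0.5392 0.0426] n 166 min [0.3233 0.5191 0.0124] max [0.372  0.55   0.0475]
```

View pics/crop.png

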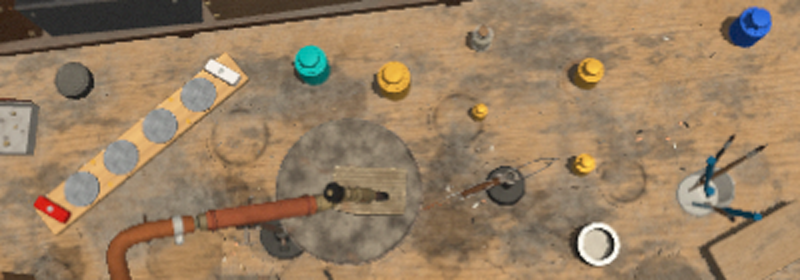

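```bash
python3 - <<'E'
from h import *
c=np.load("top.npy").reshape(-1,3);c=c[~np.isnan(c[:,0])]
print("rows x, cols y; max z in cm")
ys=np.arange(.40,-.41,-.04)
print("      "+" ".join(f"{y*100:4.0f}" for y in ys))
for x in np.arange(.74,.33,-.03):
    print(f"{x:.2f} ",*[f"{(lambda p: np.max(p)*100 if len(p) else -1)(c[(abs(c[:,0]-x)<.015)&(abs(c[:,1]-y)<.02)&(c[:,2]<.45),2]):4.0f}" for y in ys])
p=c[(c[:,0]>.43)&(c[:,0]<.52)&(c[:,1]<-.13)&(c[:,1]>-.27)&(c[:,2]>.06)]
print(p.min(0),p.max(0))
f=eyes.grab_frame("scene");cv2.imwrite("pics/sc.png",cv2.resize(f["color"][150:290,220:500,::-1],(800,400),interpolation=cv2.INTER_CUBIC))
E
```

```text
rows x, cols y; max z in cm
        40   36   32   28   24   20   16   12    8    4    0   -4   -8  -12  -16  -20  -24  -28  -32  -36  -40
0.74    27   24   28   23   23   25   29   18   22   18   20   20   16   28   27   28   27   26   28   28   27
0.71    30   27   23   23   16   22   28   14   18   14   20   14   29   25   26   20   27   22   24   27   31
0.68     1    0    3    2    0    1    3    2    1    1    1    1   28    1    1    1    1    1    1    0    1
0.65     8    6    3    2    1    2    3    3    1    7    7    1    1    1    3    6    1    1    1    1    1
0.62     9    9    1    1    2    2    2    3    1    7    7    5    7    1    0    1    1    1    4    1    1
0.59     2    2    0    2    2    2    2    1    1    1    1    1    7    1    1    1    1    4    6    1    1
0.56     1    1    2    2    2    2    1    1    1    7    7    7    6    1    4    4    1    1    1    1    1
0.53     1    3    2    2    2    1    0    0    6    7    7    7    7    1    1    1    1    1    1    1    1
0.50     1    3    3    1    1    1    1    1    7    7    9    9    9    0    1    2    1    5    3    0    1
0.47     0    1    1    1    1    0    0    0   22   21   22   20    9    9    9    9    9    5    1    1   15
0.44     9    9    1    1    1   27   27   25   23   22   22   20    8    8    9    2    1    1    1    1   15
0.41    15    9    1    1    1   27   26   24   19    7    7    7    7    1    1    1    1    3    3    1   14
0.38    14   12    1    0    1   25    5    6    4    1    6    1    1    1    1    1    1    3    3    1   16
0.35    14   12    2    2    2   23    3    5    4    0    0   -0    0    0    0    1    1    3    1    1    1
[ 0.45078975 -0.25088992  0.0634351 ] [ 0.48440721 -0.13116134  0.09419611]
```

View pics/sc.png

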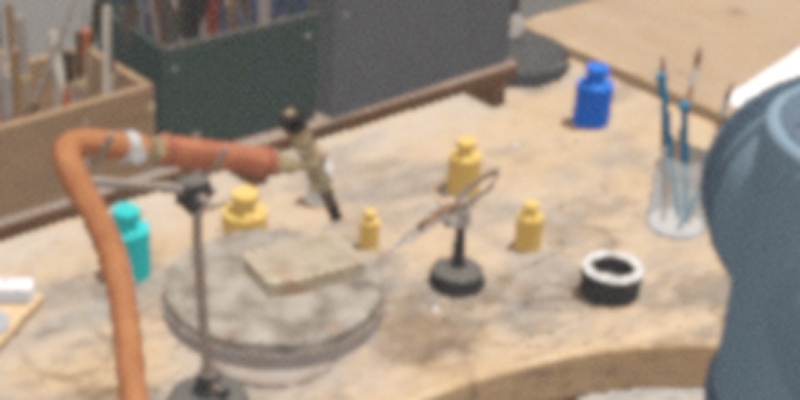

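Scene crop confirms the choice: w4 (244,210), w1 (369,230), w3 (463,165), w2 (529,225), all brass; turquoise (128,245) and blue (592,95) are look-alikes to leave. The tweezers reach close to w2. First I go up and across towards w4.

```bash
cat >> h.py <<'E'
def rel(x,y,z,yaw=None,lean=0):
    """delta in tool axes (cm, rotvec) to a world pose: closing line at yaw (deg), leaning about it"""
    from scipy.spatial.transform import Rotation as R
    s=ctrl.state();M=s["ee_rot"];out=(np.array([x,y,z])-s["ee_pos"])@M*100
    w=np.zeros(3)
    if yaw is not None:
        a=np.radians(yaw);Y=np.array([np.cos(a),np.sin(a),0]);Z=np.array([0,0,-1.]);X=np.cross(Y,Z)
        D=np.c_[X,Y,Z]@R.from_rotvec([0,lean,0]).as_matrix()
        w=R.from_matrix(M.T@D).as_rotvec()
    print("from",s["ee_pos"].round(4),"shift cm",out.round(2),"turn",w.round(3),"t",round(s["time"],1),"q",s["q"].round(2),"F",s["ft_force"].round(1),"w",round(s["gripper_width"],3))
E
```

Call:
move_arm(
  motion=[0, 0, -11, 0, 0, 0, 0.7, 0, 0, -11, 0, 0, 0, 0.7, 0, 0, -11, 0, 0, 0, 0.7, -30, -20, -11, 0, 0, 0.564, 0.7, -30, -20, -11, 0, 0, 0.564, 0.7, -30, -20, -11, 0, 0, 0.564, 0.7, -30, -20, -11, 0, 0, 0.564, 0.7, -30, -20, -11, 0, 0, 0.564, 0.7, -30, -20, -11, 0, 0, 0.564, 0.7, -30, -20, -11, 0, 0, 0.564, 0.7, -30, -20, -11, 0, 0, 0.564, 0.7, -30, -20, -11, 0, 0, 0.564, 0.7],
  force=40,
)

```text
time: 1.25
ee_pos: [0.4272, 0.2189, 0.3604]
ee_rot: [[-0.556, 0.831, 0.001], [0.831, 0.556, -0.001], [-0.001, 0.0, -1.0]]
ft_force: [0.2, 0.3, 0.5]
gripper_width: 0.7
finger_force: 0.0
```

```bash
python3 -c "
from h import *
rel(.6105,-.078,.20,33.9)"
```

```text
from [0.4272 0.2189 0.3604] shift cm [-34.85  -1.26  16.07] turn [ 0.     0.001 -0.003] t 1.2 q [ 0.23 -0.11  1.69 -0.    1.56 -0.36] F [0.2 0.3 0.5] w 0.7
```

Call:
move_arm(
  motion=[-34.8, -1.3, 6, 0, 0, 0, 0.7, -34.8, -1.3, 6, 0, 0, 0, 0.7, -34.8, -1.3, 6, 0, 0, 0, 0.7, -34.8, -1.3, 6, 0, 0, 0, 0.7, -34.8, -1.3, 6, 0, 0, 0, 0.7, -34.8, -1.3, 6, 0, 0, 0, 0.7, -34.8, -1.3, 6, 0, 0, 0, 0.7, -34.8, -1.3, 6, 0, 0, 0, 0.7, -34.8, -1.3, 6, 0, 0, 0, 0.7, -34.8, -1.3, 16, 0, 0, 0, 0.7, -34.8, -1.3, 16, 0, 0, 0, 0.7, -34.8, -1.3, 16, 0, 0, 0, 0.7],
)

```text
time: 2.25
ee_pos: [0.6061, -0.0742, 0.194]
ee_rot: [[-0.556, 0.831, -0.008], [0.831, 0.556, 0.003], [0.007, -0.005, -1.0]]
ft_force: [-1.0, 0.6, -2.2]
gripper_width: 0.698
finger_force: 0.0
```

```bash
cat >> h.py <<'E'
def brass(tag,hts):
    """axis of brass weights in the wrist view: cylinder-top/knob by depth"""
    f=eyes.grab_frame("wrist");save(f,tag);c=cloud(f);hsv=cv2.cvtColor(f["color"],cv2.COLOR_RGB2HSV).astype(int)
    m=(hsv[...,0]>12)&(hsv[...,0]<32)&(hsv[...,1]>150)&(hsv[...,2]>100)&(c[...,2]>hts[0])&(c[...,2]<hts[1])
    n,l,st,ce=cv2.connectedComponentsWithStats(m.astype(np.uint8))
    for i in range(1,n):
        if st[i,4]>80:
            p=c[l==i];zt=np.percentile(p[:,2],97)
            t=p[p[:,2]>zt-.004];ctr,r=cv2.minEnclosingCircle(t[:,:2].astype(np.float32))
            print("px",ce[i].round(),st[i,4],"ztop",zt.round(4),"knob",np.round(ctr,4),round(r,4),"bbox",p.min(0).round(4),p.max(0).round(4))
E
python3 -c "
from h import *
rel(.6105,-.078,.20,33.9)
brass('w4',(.02,.12))
rel(.6105,-.078,.20,33.9)"
```

```text
from [ 0.6061 -0.0742  0.194 ] shift cm [-0.55  0.15 -0.61] turn [-0.005 -0.007 -0.002] t 2.2 q [-0.32  0.32  1.56  0.    1.27 -0.91] F [-1.   0.6 -2.2] w 0.698
px [326. 222.] 2321 ztop 0.0625 knob [ 0.6112 -0.0775] 0.0121 bbox [ 0.5918 -0.0956  0.02  ] [ 0.6294 -0.0583  0.0636]
px [209. 282.] 367 ztop 0.0354 knob [ 0.5627 -0.1759] 0.0053 bbox [ 0.5543 -0.1803  0.02  ] [ 0.5706 -0.1672  0.036 ]
px [ 59. 339.] 870 ztop 0.0432 knob [ 0.4829 -0.2902] 0.0074 bbox [ 0.4717 -0.3008  0.02  ] [ 0.4941 -0.2778  0.0439]
from [ 0.6049 -0.0736  0.1919] shift cm [-0.67  0.21 -0.82] turn [-0.008 -0.01  -0.002] t 2.3 q [-0.32  0.32  1.56  0.    1.27 -0.91] F [-2.5  0.5 -2.2] w 0.701
```

View pics/w4.png

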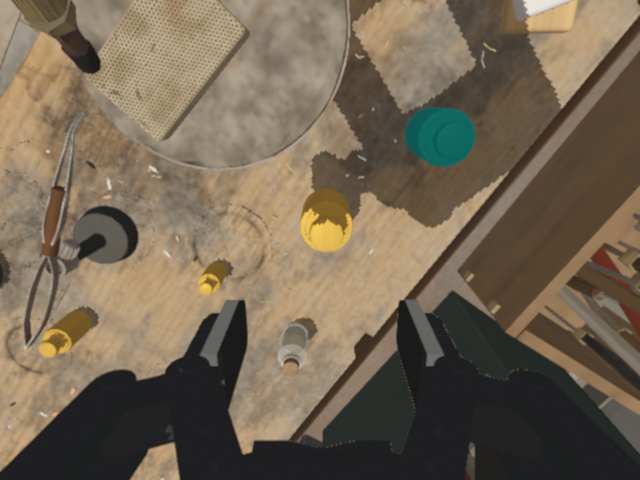

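Call:
move_arm(
  motion=[0, 0, 4, 0, 0, 0, 0.7, 0, 0, 8, 0, 0, 0, 0.7, 0, 0, 8, 0, 0, 0, 0.7, 0, 0, 8, 0, 0, 0, 0.7, 0, 0, 8, 0, 0, 0, 0.7, 0, 0, 8, 0, 0, 0, 0.7],
)

```text
time: 2.8
ee_pos: [0.6113, -0.0749, 0.124]
ee_rot: [[-0.557, 0.83, 0.005], [0.83, 0.557, -0.002], [-0.004, 0.003, -1.0]]
ft_force: [-0.6, -0.2, 0.4]
gripper_width: 0.702
finger_force: 0.0
```

```bash
python3 -c "
from h import *
rel(.611,-.0777,.03,33.9)
print(ctrl.state()['qvel'])"
```

```text
from [ 0.6113 -0.0749  0.124 ] shift cm [-0.17 -0.21  9.4 ] turn [ 0.003  0.004 -0.   ] t 2.8 q [-0.31  0.4   1.6  -0.    1.13 -0.91] F [-0.6 -0.2  0.4] w 0.702
[ 0.00033507 -0.00576432  0.00444995 -0.00047047 -0.00796682  0.00062929]
```

Call:
move_arm(
  motion=[-0.2, -0.2, 3, 0, 0, 0, 0.7, -0.2, -0.2, 6, 0, 0, 0, 0.7, -0.2, -0.2, 8, 0, 0, 0, 0.7, -0.2, -0.2, 9.4, 0, 0, 0, 0.7, -0.2, -0.2, 9.4, 0, 0, 0, 0.7, -0.2, -0.2, 9.4, 0, 0, 0, 0.7, -0.2, -0.2, 9.4, 0, 0, 0, 0.4, -0.2, -0.2, 9.4, 0, 0, 0, 0.2, -0.2, -0.2, 9.4, 0, 0, 0, 0.2, -0.2, -0.2, 9.4, 0, 0, 0, 0.2, -0.2, -0.2, 9.4, 0, 0, 0, 0.2, -0.2, -0.2, 9.4, 0, 0, 0, 0.2],
  force=40,
)

```text
time: 3.8
ee_pos: [0.6104, -0.0776, 0.0289]
ee_rot: [[-0.557, 0.83, 0.004], [0.83, 0.557, -0.001], [-0.004, 0.003, -1.0]]
ft_force: [-0.7, 0.5, 7.3]
gripper_width: 0.448
finger_force: 39.9
```

```bash
python3 -c "
from h import *
rel(.611,-.0777,.03,33.9)"
```

```text
from [ 0.6104 -0.0776  0.0289] shift cm [-0.04  0.04 -0.11] turn [ 0.003  0.004 -0.001] t 3.8 q [-0.32  0.54  1.63  0.    0.97 -0.91] F [-0.7  0.5  7.3] w 0.448
```

Call:
move_arm(
  motion=[0, 0, -1, 0, 0, 0, 0.2, 0, 0, -4, 0, 0, 0, 0.2, 0, 0, -8, 0, 0, 0, 0.2, 0, 0, -12, 0, 0, 0, 0.2, 0, 0, -16, 0, 0, 0, 0.2, 0, 0, -19, 0, 0, 0, 0.2, 0, 0, -20, 0, 0, 0, 0.2, 2, 0.8, -20, 0, 0, 0, 0.2, 5, 2, -20, 0, 0, 0, 0.2, 8, 3.2, -20, 0, 0, 0, 0.2, 11, 4.4, -20, 0, 0, 0, 0.2, 14, 5.6, -20, 0, 0, 0, 0.2],
)

```text
time: 4.8
ee_pos: [0.5752, 0.0716, 0.2244]
ee_rot: [[-0.557, 0.831, -0.003], [0.831, 0.557, 0.0], [0.002, -0.003, -1.0]]
ft_force: [1.0, 0.6, -3.8]
gripper_width: 0.442
finger_force: 41.5
```

Call:
move_arm(
  motion=[3, 1.2, 0, 0, 0, 0, 0.2, 6, 2.4, 0, 0, 0, 0, 0.2, 9, 3.6, 0, 0, 0, 0, 0.2, 12, 4.8, 0, 0, 0, 0, 0.2, 15, 6, 0, 0, 0, 0, 0.2, 18, 7.2, 0, 0, 0, 0, 0.2, 21, 8.4, 0, 0, 0, 0, 0.2, 22.5, 9, 0, 0, 0, 0, 0.2, 23, 9.2, 0, 0, 0, 0, 0.2, 23, 9.2, 0, 0, 0, 0, 0.2],
)

```text
time: 5.63
ee_pos: [0.5237, 0.3135, 0.2246]
ee_rot: [[-0.559, 0.829, -0.003], [0.829, 0.559, -0.001], [0.001, -0.003, -1.0]]
ft_force: [0.3, -0.1, -3.5]
gripper_width: 0.443
finger_force: 41.5
```

```bash
cat >> h.py <<'E'
def pads(tag=None):
    f=eyes.grab_frame("wrist")
    if tag: save(f,tag)
    c=cloud(f);hsv=cv2.cvtColor(f["color"],cv2.COLOR_RGB2HSV).astype(int)
    m=(hsv[...,1]<60)&(hsv[...,2]>80)&(hsv[...,2]<225)&(c[...,2]>.008)&(c[...,2]<.022)
    m=cv2.morphologyEx(m.astype(np.uint8),cv2.MORPH_OPEN,np.ones((3,3)))
    n,l,st,ce=cv2.connectedComponentsWithStats(m)
    for i in range(1,n):
        if st[i,4]>300:
            k=cv2.findContours((l==i).astype(np.uint8),cv2.RETR_EXTERNAL,cv2.CHAIN_APPROX_NONE)[0][0][:,0]
            w=onz(f,k,.015)[:,:2];ctr,r=cv2.minEnclosingCircle(w.astype(np.float32))
            print("pad px",ce[i].round(),st[i,4],"ctr",np.round(ctr,4),"r",round(r,4),"z",np.median(c[l==i][:,2]).round(4))
E
python3 -c "
from h import *
rel(.527,.313,.10,33.9)
pads('p1');brass('p1b',(-.1,.3))"
```

```text
from [0.5237 0.3135 0.2246] shift cm [-0.24  0.28 12.46] turn [-0.003 -0.001  0.002] t 5.6 q [ 0.35  0.28  1.54 -0.    1.32 -0.25] F [ 0.3 -0.1 -3.5] w 0.443
pad px [499. 147.] 1978 ctr [0.616  0.4198] r 0.0572 z 0.0154
pad px [325. 199.] 1895 ctr [0.5263 0.314 ] r 0.0216 z 0.0137
pad px [326. 253.] 779 ctr [0.5589 0.2663] r 0.0214 z 0.0136
pad px [452. 278.] 1580 ctr [0.6658 0.3171] r 0.0221 z 0.0196
pad px [126. 345.] 1437 ctr [0.4456 0.0771] r 0.0289 z 0.013
px [321. 349.] 15551 ztop 0.258 knob [0.5241 0.3126] 0.0122 bbox [0.5048 0.2941 0.1958] [0.5435 0.3317 0.2593]
```

View pics/p1.png

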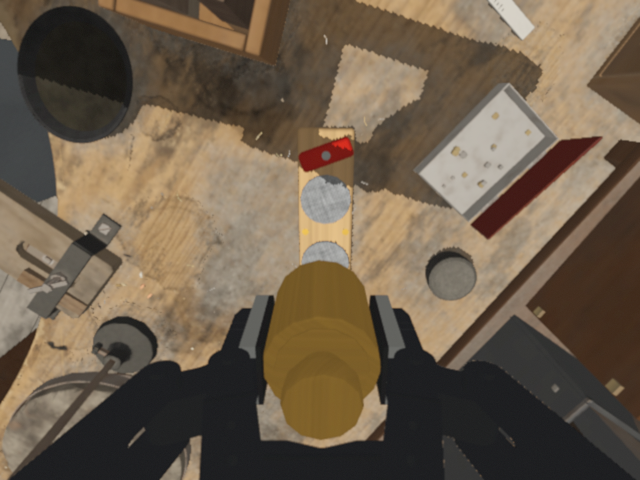

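Wrist view: weight w4 is held upright; pad 1 is at (325,199), beside the red block (327,153). Lowering.

Call:
move_arm(
  motion=[-0.1, 0.2, 3, 0, 0, 0, 0.2, -0.1, 0.2, 7, 0, 0, 0, 0.2, -0.1, 0.2, 11, 0, 0, 0, 0.2, -0.1, 0.2, 14, 0, 0, 0, 0.2, -0.1, 0.2, 16, 0, 0, 0, 0.2, -0.1, 0.2, 17, 0, 0, 0, 0.2, -0.1, 0.2, 17.3, 0, 0, 0, 0.2, -0.1, 0.2, 17.3, 0, 0, 0, 0.2, -0.1, 0.2, 17.3, 0, 0, 0, 0.2, -0.1, 0.2, 17.3, 0, 0, 0, 0.2],
)

```text
time: 6.57
ee_pos: [0.5291, 0.3132, 0.0555]
ee_rot: [[-0.557, 0.831, 0.004], [0.831, 0.557, 0.001], [-0.001, 0.004, -1.0]]
ft_force: [0.0, 1.1, -4.5]
gripper_width: 0.446
finger_force: 41.5
```

```bash
python3 -c "
from h import *
rel(.5266,.3134,.0443,33.9)
brass('p1c',(-.1,.3));rel(.5266,.3134,.0443,33.9)"
```

```text
from [0.5291 0.3132 0.0555] shift cm [ 0.16 -0.2   1.12] turn [ 0.004  0.001 -0.001] t 6.6 q [ 0.34  0.5   1.63 -0.    1.01 -0.25] F [ 0.   1.1 -4.5] w 0.446
px [321. 349.] 15587 ztop 0.0886 knob [0.529  0.3131] 0.0124 bbox [0.5097 0.2949 0.0262] [0.5482 0.3325 0.0898]
from [0.5289 0.3133 0.0554] shift cm [ 0.14 -0.19  1.11] turn [ 0.004  0.001 -0.001] t 6.6 q [ 0.34  0.5   1.63 -0.    1.01 -0.25] F [ 0.8  0.7 -3.8] w 0.447
```

Call:
move_arm(
  motion=[0.1, -0.2, 0.5, 0, 0, 0, 0.2, 0.1, -0.2, 0.9, 0, 0, 0, 0.2, 0.1, -0.2, 1.1, 0, 0, 0, 0.2, 0.1, -0.2, 1.1, 0, 0, 0, 0.2, 0.1, -0.2, 1.1, 0, 0, 0, 0.2],
)

```text
time: 7.03
ee_pos: [0.5253, 0.3129, 0.0439]
ee_rot: [[-0.558, 0.83, 0.0], [0.83, 0.558, -0.0], [-0.0, 0.0, -1.0]]
ft_force: [-5.1, -1.9, 9.5]
gripper_width: 0.445
finger_force: 42.8
```

```bash
python3 -c "
from h import *
rel(.5266,.3134,.0443,33.9)"
```

```text
from [0.5253 0.3129 0.0439] shift cm [-0.03  0.14 -0.04] turn [ 0.  0. -0.] t 7.0 q [ 0.34  0.51  1.63 -0.    1.   -0.25] F [-5.1 -1.9  9.5] w 0.445
```

Call:
move_arm(
  motion=[0, 0, 0, 0, 0, 0, 0.5, 0, 0, 0, 0, 0, 0, 0.6, 0, 0, 0, 0, 0, 0, 0.7, 0, 0, 0, 0, 0, 0, 0.7, 0, 0, -1, 0, 0, 0, 0.7, 0, 0, -4, 0, 0, 0, 0.7, 0, 0, -8, 0, 0, 0, 0.7, 0, 0, -12, 0, 0, 0, 0.7, 0, 0, -16, 0, 0, 0, 0.7, 0, 0, -18, 0, 0, 0, 0.7, 0, 0, -18, 0, 0, 0, 0.7],
)

```text
time: 7.95
ee_pos: [0.5284, 0.3139, 0.2302]
ee_rot: [[-0.557, 0.83, 0.011], [0.83, 0.557, 0.004], [-0.003, 0.012, -1.0]]
ft_force: [0.6, 0.2, 0.3]
gripper_width: 0.7
finger_force: 0.0
```

```bash
python3 -c "
from h import *
rel(.592,-.313,.20,33.9)
brass('p1d',(.03,.12));rel(.592,-.313,.20,33.9)"
```

```text
from [0.5284 0.3139 0.2302] shift cm [-55.58 -29.69   2.84] turn [ 0.012  0.003 -0.   ] t 8.0 q [ 0.34  0.28  1.53  0.    1.32 -0.25] F [0.6 0.2 0.3] w 0.7
px [315. 205.] 2098 ztop 0.0775 knob [0.5254 0.3126] 0.012 bbox [0.5059 0.2936 0.0301] [0.5435 0.3317 0.0786]
from [0.5271 0.3133 0.2267] shift cm [-55.62 -29.53   2.56] turn [ 0.007  0.002 -0.001] t 8.0 q [ 0.34  0.28  1.54 -0.    1.32 -0.25] F [-0.1  0.2  0.1] w 0.702
```

Call:
move_arm(
  motion=[-2, -1, -2, 0, 0, 0, 0.6, -5, -2.7, -2, 0, 0, 0, 0.6, -8.5, -4.5, -2, 0, 0, 0, 0.6, -12, -6.4, -2, 0, 0, 0, 0.6, -15.5, -8.3, -2, 0, 0, 0, 0.6, -19, -10.1, -2, 0, 0, 0, 0.6, -22.5, -12, -2, 0, 0, 0, 0.6, -26, -13.9, -2, 0, 0, 0, 0.6, -29.5, -15.7, -2, 0, 0, 0, 0.6, -33, -17.6, -2, 0, 0, 0, 0.6, -36.5, -19.5, -2, 0, 0, 0, 0.6, -40, -21.3, -2, 0, 0, 0, 0.6],
)

```text
time: 9.0
ee_pos: [0.5701, -0.1399, 0.2406]
ee_rot: [[-0.557, 0.83, -0.003], [0.83, 0.557, 0.001], [0.002, -0.001, -1.0]]
ft_force: [1.5, 0.8, 0.6]
gripper_width: 0.603
finger_force: 0.0
```

Call:
move_arm(
  motion=[-3.5, -1.9, 0, 0, 0, 0, 0.6, -7, -3.7, 0, 0, 0, 0, 0.6, -10.5, -5.6, 2, 0, 0, 0, 0.6, -14, -7.5, 4, 0, 0, 0, 0.6, -15.5, -8.3, 6, 0, 0, 0, 0.6, -15.5, -8.3, 6, 0, 0, 0, 0.6, -15.5, -8.3, 6, 0, 0, 0, 0.6],
)

```text
time: 9.58
ee_pos: [0.5865, -0.3133, 0.1781]
ee_rot: [[-0.555, 0.832, -0.006], [0.832, 0.555, 0.005], [0.007, -0.002, -1.0]]
ft_force: [0.8, -0.1, -0.3]
gripper_width: 0.6
finger_force: 0.0
```

```bash
python3 -c "
from h import *
rel(.592,-.313,.024,33.9)
brass('w3',(.01,.12));rel(.592,-.313,.024,33.9)"
```

```text
from [ 0.5865 -0.3133  0.1781] shift cm [-0.39  0.51 15.41] turn [-0.002 -0.007 -0.003] t 9.6 q [-0.67  0.45  1.42  0.    1.28 -1.26] F [ 0.8 -0.1 -0.3] w 0.6
px [409.  24.] 794 ztop 0.0357 knob [ 0.562  -0.1767] 0.0056 bbox [ 0.5534 -0.1855  0.0102] [ 0.5706 -0.1684  0.0367]
px [212. 108.] 1216 ztop 0.0434 knob [ 0.4823 -0.2908] 0.0073 bbox [ 0.4708 -0.3022  0.0101] [ 0.4941 -0.2791  0.0441]
px [328. 225.] 1651 ztop 0.0525 knob [ 0.5924 -0.3147] 0.0096 bbox [ 0.5773 -0.3293  0.0102] [ 0.6073 -0.2996  0.0535]
from [ 0.5875 -0.3126  0.1801] shift cm [-0.35  0.36 15.61] turn [-0.001 -0.004 -0.002] t 9.6 q [-0.67  0.44  1.42  0.    1.28 -1.26] F [-0.1  0.7  0.5] w 0.596
```

Call:
move_arm(
  motion=[-0.5, 0.3, 3, 0, 0, 0, 0.6, -0.5, 0.3, 6, 0, 0, 0, 0.6, -0.5, 0.3, 9, 0, 0, 0, 0.6, -0.5, 0.3, 9, 0, 0, 0, 0.6, -0.5, 0.3, 9, 0, 0, 0, 0.6, -0.5, 0.3, 9, 0, 0, 0, 0.6],
)

```text
time: 10.13
ee_pos: [0.5952, -0.3155, 0.0948]
ee_rot: [[-0.558, 0.83, 0.002], [0.83, 0.558, -0.002], [-0.003, 0.001, -1.0]]
ft_force: [-1.2, -0.2, 1.1]
gripper_width: 0.601
finger_force: 0.0
```

```bash
python3 -c "
from h import *
rel(.5924,-.3145,.026,33.9)"
```

```text
from [ 0.5952 -0.3155  0.0948] shift cm [ 0.26 -0.19  6.88] turn [0.001 0.003 0.001] t 10.1 q [-0.66  0.55  1.45  0.    1.14 -1.26] F [-1.2 -0.2  1.1] w 0.601
```

Call:
move_arm(
  motion=[0.3, -0.2, 3, 0, 0, 0, 0.6, 0.3, -0.2, 5.5, 0, 0, 0, 0.6, 0.3, -0.2, 6.9, 0, 0, 0, 0.6, 0.3, -0.2, 6.9, 0, 0, 0, 0.6, 0.3, -0.2, 6.9, 0, 0, 0, 0.6, 0.3, -0.2, 6.9, 0, 0, 0, 0.4, 0.3, -0.2, 6.9, 0, 0, 0, 0.1, 0.3, -0.2, 6.9, 0, 0, 0, 0.1, 0.3, -0.2, 6.9, 0, 0, 0, 0.1, 0.3, -0.2, 6.9, 0, 0, 0, 0.1, 0.3, -0.2, 6.9, 0, 0, 0, 0.1],
)

```text
time: 11.05
ee_pos: [0.5923, -0.3154, 0.0261]
ee_rot: [[-0.557, 0.83, 0.004], [0.83, 0.557, -0.003], [-0.004, 0.002, -1.0]]
ft_force: [-0.8, 0.7, 6.1]
gripper_width: 0.35
finger_force: 39.7
```

```bash
python3 -c "
from h import *
rel(.5598,.2635,.25,33.9)"
```

```text
from [ 0.5923 -0.3154  0.0261] shift cm [ 49.79  29.6  -22.56] turn [ 0.002  0.004 -0.001] t 11.1 q [-0.67  0.64  1.47  0.    1.02 -1.26] F [-0.8  0.7  6.1] w 0.35
```

Call:
move_arm(
  motion=[0, 0, -1, 0, 0, 0, 0.1, 0, 0, -4, 0, 0, 0, 0.1, 0, 0, -8, 0, 0, 0, 0.1, 0, 0, -12, 0, 0, 0, 0.1, 0, 0, -16, 0, 0, 0, 0.1, 0, 0, -19.5, 0, 0, 0, 0.1, 1.7, 1, -21, 0, 0, 0, 0.1, 5, 3, -21, 0, 0, 0, 0.1, 8.3, 5, -21, 0, 0, 0, 0.1, 11.6, 6.9, -21, 0, 0, 0, 0.1, 15, 8.9, -21, 0, 0, 0, 0.1, 18.3, 10.9, -21, 0, 0, 0, 0.1],
)

```text
time: 12.05
ee_pos: [0.5782, -0.0997, 0.2338]
ee_rot: [[-0.557, 0.831, -0.0], [0.831, 0.557, 0.0], [0.0, -0.0, -1.0]]
ft_force: [1.2, 0.2, -3.1]
gripper_width: 0.347
finger_force: 40.0
```

Call:
move_arm(
  motion=[3.3, 2, 0, 0, 0, 0, 0.1, 6.6, 4, 0, 0, 0, 0, 0.1, 10, 5.9, 0, 0, 0, 0, 0.1, 13.3, 7.9, 0, 0, 0, 0, 0.1, 16.6, 9.9, 0, 0, 0, 0, 0.1, 20, 11.9, 0, 0, 0, 0, 0.1, 23.3, 13.9, 0, 0, 0, 0, 0.1, 26.6, 15.8, 0, 0, 0, 0, 0.1, 29.5, 17.5, 0, 0, 0, 0, 0.1, 31.3, 18.6, 0, 0, 0, 0, 0.1, 31.3, 18.6, 0, 0, 0, 0, 0.1, 31.3, 18.6, 0, 0, 0, 0, 0.1],
)

```text
time: 13.05
ee_pos: [0.5584, 0.263, 0.2335]
ee_rot: [[-0.559, 0.829, -0.0], [0.829, 0.559, -0.0], [-0.0, -0.001, -1.0]]
ft_force: [0.0, -1.1, -1.5]
gripper_width: 0.354
finger_force: 40.1
```

```bash
python3 -c "
from h import *
rel(.5598,.2635,.06,33.9)
pads();brass('p2b',(.03,.3));rel(.5598,.2635,.06,33.9)"
```

```text
from [0.5584 0.263  0.2335] shift cm [-0.03  0.15 17.35] turn [-0.001  0.     0.002] t 13.1 q [ 0.25  0.29  1.51 -0.    1.34 -0.35] F [ 0.  -1.1 -1.5] w 0.354
pad px [503.  71.] 2200 ctr [0.615  0.4199] r 0.058 z 0.0156
pad px [324. 195.] 1815 ctr [0.5597 0.264 ] r 0.0217 z 0.0136
pad px [452. 222.] 748 ctr [0.6664 0.3156] r 0.0216 z 0.0196
pad px [323. 255.] 1381 ctr [0.5927 0.2148] r 0.0218 z 0.0137
pad px [120. 285.] 1589 ctr [0.4461 0.076 ] r 0.029 z 0.0131
px [323. 128.] 2197 ztop 0.0777 knob [0.5255 0.3123] 0.012 bbox [0.5064 0.2938 0.0307] [0.5445 0.3313 0.079 ]
px [321. 341.] 9516 ztop 0.2595 knob [0.5579 0.2621] 0.0102 bbox [0.5432 0.2478 0.2065] [0.5734 0.2779 0.2608]
from [0.559  0.2612 0.2334] shift cm [ 0.16  0.2  17.34] turn [-0.001  0.    -0.001] t 13.2 q [ 0.25  0.29  1.51 -0.    1.34 -0.35] F [-0.1 -0.3 -2.3] w 0.35
```

Call:
move_arm(
  motion=[0.1, 0.2, 3, 0, 0, 0, 0.1, 0.1, 0.2, 7, 0, 0, 0, 0.1, 0.1, 0.2, 11, 0, 0, 0, 0.1, 0.1, 0.2, 14.5, 0, 0, 0, 0.1, 0.1, 0.2, 16.7, 0, 0, 0, 0.1, 0.1, 0.2, 17.7, 0, 0, 0, 0.1, 0.1, 0.2, 17.7, 0, 0, 0, 0.1, 0.1, 0.2, 17.7, 0, 0, 0, 0.1, 0.1, 0.2, 17.7, 0, 0, 0, 0.1],
)

```text
time: 13.9
ee_pos: [0.5622, 0.2638, 0.0587]
ee_rot: [[-0.557, 0.831, 0.004], [0.831, 0.557, 0.001], [-0.001, 0.004, -1.0]]
ft_force: [0.4, 0.4, -1.6]
gripper_width: 0.353
finger_force: 40.2
```

```bash
python3 -c "
from h import *
rel(.56,.2635,.0417,33.9)
brass('p2c',(.03,.3));rel(.56,.2635,.0417,33.9)"
```

```text
from [0.5622 0.2638 0.0587] shift cm [ 0.1  -0.21  1.7 ] turn [ 0.004  0.001 -0.001] t 13.9 q [ 0.25  0.5   1.61 -0.    1.03 -0.34] F [ 0.4  0.4 -1.6] w 0.353
px [312. 168.] 11031 ztop 0.0775 knob [0.5254 0.3124] 0.0121 bbox [0.5062 0.2926 0.0303] [0.5444 0.3315 0.0785]
px [321. 341.] 9531 ztop 0.0848 knob [0.5615 0.2645] 0.0096 bbox [0.5466 0.2501 0.032 ] [0.5769 0.2797 0.0861]
from [0.5623 0.264  0.059 ] shift cm [ 0.09 -0.23  1.72] turn [ 0.004  0.002 -0.001] t 13.9 q [ 0.25  0.5   1.61 -0.    1.03 -0.34] F [-0.3  0.5 -2.1] w 0.351
```

Call:
move_arm(
  motion=[0, -0.15, 0.7, 0, 0, 0, 0.1, 0, -0.15, 1.4, 0, 0, 0, 0.1, 0, -0.15, 1.7, 0, 0, 0, 0.1, 0, -0.15, 1.7, 0, 0, 0, 0.1, 0, -0.15, 1.7, 0, 0, 0, 0.1],
)

```text
time: 14.37
ee_pos: [0.5594, 0.2632, 0.041]
ee_rot: [[-0.558, 0.83, 0.001], [0.83, 0.558, -0.0], [-0.001, 0.0, -1.0]]
ft_force: [-4.8, -1.7, 11.6]
gripper_width: 0.351
finger_force: 41.4
```

```bash
python3 -c "
from h import *
rel(.56,.2635,.0417,33.9)"
```

```text
from [0.5594 0.2632 0.041 ] shift cm [-0.01  0.06 -0.07] turn [ 0.     0.001 -0.   ] t 14.4 q [ 0.25  0.53  1.62 -0.    1.   -0.34] F [-4.8 -1.7 11.6] w 0.351
```

Call:
move_arm(
  motion=[0, 0, 0, 0, 0, 0, 0.4, 0, 0, 0, 0, 0, 0, 0.5, 0, 0, 0, 0, 0, 0, 0.6, 0, 0, 0, 0, 0, 0, 0.6, 0, 0, -1, 0, 0, 0, 0.6, 0, 0, -4, 0, 0, 0, 0.6, 0, 0, -8, 0, 0, 0, 0.6, 0, 0, -12, 0, 0, 0, 0.6, 0, 0, -16, 0, 0, 0, 0.6, 0, 0, -20, 0, 0, 0, 0.6, 0, 0, -21, 0, 0, 0, 0.6, 0, 0, -21, 0, 0, 0, 0.6],
)

```text
time: 15.37
ee_pos: [0.5615, 0.2638, 0.2555]
ee_rot: [[-0.557, 0.83, 0.01], [0.83, 0.557, 0.002], [-0.003, 0.009, -1.0]]
ft_force: [0.3, -0.2, 0.3]
gripper_width: 0.603
finger_force: 0.0
```

```bash
python3 -c "
from h import *
brass('p2d',(.03,.12));rel(.482,-.32,.22,0,.2);rel(.57,-.32,.25)"
```

```text
px [316. 125.] 1904 ztop 0.0777 knob [0.5256 0.3123] 0.012 bbox [0.5063 0.2942 0.0349] [0.5443 0.3313 0.0788]
px [317. 195.] 1063 ztop 0.0675 knob [0.5593 0.2632] 0.0096 bbox [0.5442 0.2492 0.0301] [0.5733 0.2788 0.0685]
from [0.5601 0.2634 0.2521] shift cm [-44.08 -39.01   3.1 ] turn [-0.054  0.194  0.59 ] t 15.4 q [ 0.25  0.27  1.49 -0.    1.37 -0.34] F [-0.2  0.3 -0.8] w 0.599
from [0.5601 0.2634 0.2521] shift cm [-48.99 -31.69   0.14] turn [0. 0. 0.] t 15.4 q [ 0.25  0.27  1.49 -0.    1.37 -0.34] F [-0.2  0.3 -0.8] w 0.599
```

Call:
move_arm(
  motion=[-2, -1.3, 0, 0, 0, 0, 0.5, -5, -3.2, 0, 0, 0, 0, 0.5, -8.3, -5.4, 0, 0, 0, 0, 0.5, -11.6, -7.5, 0, 0, 0, 0, 0.5, -15, -9.7, 0, 0, 0, 0, 0.5, -18.3, -11.8, 0, 0, 0, 0, 0.5, -21.6, -14, 0, 0, 0, 0, 0.5, -25, -16.2, 0, 0, 0, 0, 0.5, -28.3, -18.3, 0, 0, 0, 0, 0.5, -31.6, -20.4, 0, 0, 0, 0, 0.5, -35, -22.6, 0, 0, 0, 0, 0.5, -38.3, -24.8, 0, 0, 0, 0, 0.5],
)

```text
time: 16.42
ee_pos: [0.5651, -0.1946, 0.2468]
ee_rot: [[-0.557, 0.83, -0.003], [0.83, 0.557, 0.002], [0.004, -0.002, -1.0]]
ft_force: [0.9, 0.3, -0.4]
gripper_width: 0.505
finger_force: 0.0
```

Call:
move_arm(
  motion=[-3.3, -2.1, 0, 0, 0, 0, 0.5, -6.6, -4.3, 0, 0, 0, 0, 0.5, -8.5, -6, 0, 0, 0, 0, 0.5, -8, -9, 0, 0, 0, 0.1, 0.5, -7, -12, 1, 0, 0, 0.2, 0.5, -6, -14.3, 3, -0.02, 0.06, 0.3, 0.5, -6, -14.3, 3, -0.03, 0.12, 0.4, 0.5, -6, -14.3, 3, -0.05, 0.19, 0.5, 0.5, -6, -14.3, 3, -0.054, 0.194, 0.59, 0.5, -6, -14.3, 3, -0.054, 0.194, 0.59, 0.5, -6, -14.3, 3, -0.054, 0.194, 0.59, 0.5],
)

```text
time: 17.33
ee_pos: [0.4803, -0.3221, 0.2174]
ee_rot: [[-0.0, 1.0, -0.007], [0.98, 0.002, 0.199], [0.199, -0.007, -0.98]]
ft_force: [0.2, -0.2, 0.1]
gripper_width: 0.499
finger_force: 0.0
```

```bash
python3 -c "
from h import *
rel(.482,-.29,.10,0,.2);brass('w2',(.01,.12));rel(.482,-.29,.10,0,.2)"
```

```text
from [ 0.4803 -0.3221  0.2174] shift cm [ 0.81  0.25 12.14] turn [-0.007 -0.001  0.   ] t 17.3 q [-0.86  0.3   1.54  0.13  1.46 -0.89] F [ 0.2 -0.2  0.1] w 0.499
px [424.  69.] 485 ztop 0.0353 knob [ 0.5615 -0.1767] 0.0055 bbox [ 0.5529 -0.1852  0.0102] [ 0.5699 -0.1686  0.0359]
px [325. 211.] 598 ztop 0.0435 knob [ 0.4817 -0.2915] 0.0075 bbox [ 0.4714 -0.3012  0.0101] [ 0.4928 -0.2797  0.0447]
from [ 0.4807 -0.322   0.2179] shift cm [ 0.79  0.21 12.19] turn [-0.007  0.     0.001] t 17.4 q [-0.86  0.3   1.54  0.13  1.46 -0.89] F [-0.6 -0.2 -0.6] w 0.5
```

View pics/w2.png

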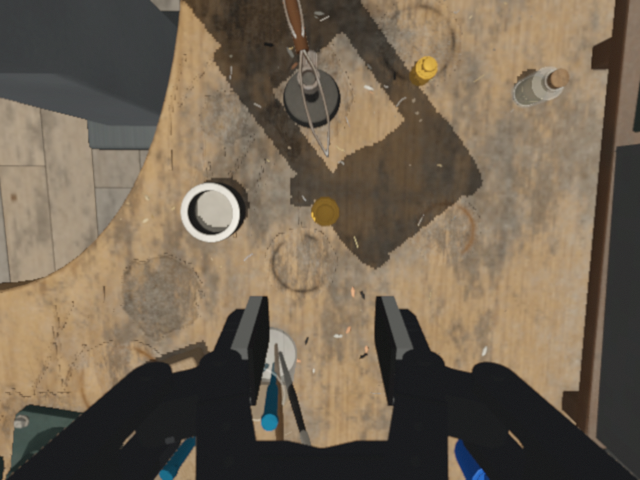

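w2 is at (325,211), tweezers tip at (327,155), pot at (212,212). Leaning the gripper away from the tweezers leaves clearance.

Call:
move_arm(
  motion=[0.2, 0.1, 3, 0, 0, 0, 0.5, 0.4, 0.2, 6.5, 0, 0, 0, 0.5, 0.6, 0.2, 10, 0, 0, 0, 0.5, 0.7, 0.2, 12.1, 0, 0, 0, 0.5, 0.7, 0.2, 12.1, 0, 0, 0, 0.5, 0.7, 0.2, 12.1, 0, 0, 0, 0.5],
)

```text
time: 17.88
ee_pos: [0.4822, -0.2906, 0.1012]
ee_rot: [[-0.001, 1.0, -0.007], [0.98, 0.002, 0.199], [0.199, -0.007, -0.98]]
ft_force: [0.2, -0.1, -0.4]
gripper_width: 0.501
finger_force: 0.0
```

```bash
python3 -c "
from h import *
rel(.482,-.2912,.024,0,.2);brass('w2b',(.01,.12));
f=eyes.grab_frame('wrist');c=cloud(f);p=c[(c[...,0]>.44)&(c[...,0]<.51)&(c[...,1]>-.28)&(c[...,1]<-.2)&(c[...,2]>.05)&(c[...,2]<.11)]
print(p.min(0),p.max(0),len(p), p[p[:,1]<p[:,1].min()+.004].mean(0))"
```

```text
from [ 0.4822 -0.2906  0.1012] shift cm [-1.59  0.03  7.56] turn [-0.007 -0.     0.001] t 17.9 q [-0.82  0.41  1.66  0.14  1.23 -0.88] F [ 0.2 -0.1 -0.4] w 0.501
px [474.  70.] 1283 ztop 0.0352 knob [ 0.5619 -0.1767] 0.0054 bbox [ 0.5528 -0.1852  0.01  ] [ 0.5704 -0.168   0.0369]
px [322. 283.] 1607 ztop 0.0434 knob [ 0.4821 -0.2909] 0.0073 bbox [ 0.471  -0.3023  0.01  ] [ 0.4933 -0.2793  0.0441]
[ 0.45582634 -0.27999856  0.05643737] [ 0.50998724 -0.20001097  0.09577776] 1710 [ 0.48538797 -0.27973707  0.09208662]
```

Call:
move_arm(
  motion=[-0.5, 0, 2.5, 0, 0, 0, 0.5, -1, 0, 5, 0, 0, 0, 0.5, -1.4, 0, 6.8, 0, 0, 0, 0.5, -1.6, 0, 7.5, 0, 0, 0, 0.5, -1.6, 0, 7.5, 0, 0, 0, 0.5, -1.6, 0, 7.5, 0, 0, 0, 0.5],
)

```text
time: 18.48
ee_pos: [0.4832, -0.294, 0.0269]
ee_rot: [[0.001, 1.0, -0.003], [0.981, -0.0, 0.195], [0.195, -0.003, -0.981]]
ft_force: [0.4, 0.2, 1.2]
gripper_width: 0.502
finger_force: 0.0
```

Call:
move_arm(
  motion=[0, 0, 0, 0, 0, 0, 0.3, 0, 0, 0, 0, 0, 0, 0.1, 0, 0, 0, 0, 0, 0, 0.1, 0, 0, 0, 0, 0, 0, 0.1, 0, 0, 0, 0, 0, 0, 0.1, 0, 0, 0, 0, 0, 0, 0.1],
  force=35,
)

```text
time: 18.98
ee_pos: [0.4833, -0.2941, 0.0274]
ee_rot: [[0.001, 1.0, -0.002], [0.981, -0.0, 0.195], [0.195, -0.002, -0.981]]
ft_force: [-0.6, -1.7, 6.8]
gripper_width: 0.271
finger_force: 34.3
```

```bash
python3 -c "
from h import *
rel(.482,-.33,.16,0,.2)"
```

```text
from [ 0.4833 -0.2941  0.0274] shift cm [ -0.94  -0.16 -13.71] turn [-0.002  0.004 -0.001] t 19.0 q [-0.83  0.53  1.67  0.15  1.1  -0.9 ] F [-0.6 -1.7  6.8] w 0.271
```

Call:
move_arm(
  motion=[-0.1, 0, -1, 0, 0, 0, 0.1, -0.3, 0, -4, 0, 0, 0, 0.1, -0.5, 0, -7.5, 0, 0, 0, 0.1, -0.8, 0, -11, 0, 0, 0, 0.1, -0.9, 0, -14, 0, 0, 0, 0.1, -0.9, 0, -17, 0, 0, 0, 0.1, -0.9, 0, -20, 0, 0, 0, 0.1, -0.9, 3, -22, 0, 0, 0, 0.1, -0.9, 6, -22, 0, 0, 0, 0.1, -0.9, 8.5, -22, 0, 0, 0, 0.1, -0.9, 9, -22, 0, 0, 0, 0.1],
)

```text
time: 19.9
ee_pos: [0.5763, -0.3447, 0.2403]
ee_rot: [[-0.001, 1.0, -0.002], [0.981, 0.001, 0.196], [0.196, -0.002, -0.981]]
ft_force: [-0.5, -0.0, -1.0]
gripper_width: 0.266
finger_force: 34.7
```

```bash
python3 -c "
from h import *
rel(.593,.2143,.25,33.9,.2);rel(.577,-.1,.25,33.9,.2)"
```

```text
from [ 0.5763 -0.3447  0.2403] shift cm [55.01  1.73  9.98] turn [ 0.115  0.002 -0.579] t 19.9 q [-0.78  0.48  1.26  0.14  1.55 -0.79] F [-0.5 -0.  -1. ] w 0.266
from [ 0.5763 -0.3447  0.2403] shift cm [24.19  0.1   3.83] turn [ 0.115  0.002 -0.579] t 19.9 q [-0.78  0.48  1.26  0.14  1.55 -0.79] F [-0.5 -0.  -1. ] w 0.266
```

Call:
move_arm(
  motion=[2, 0, 0.4, 0, 0, 0, 0.1, 5, 0.1, 0.9, 0.02, 0, -0.1, 0.1, 8.3, 0.2, 1.5, 0.04, 0, -0.2, 0.1, 11.6, 0.3, 2.1, 0.06, 0, -0.3, 0.1, 15, 0.4, 2.7, 0.08, 0, -0.4, 0.1, 18.3, 0.5, 3.3, 0.1, 0, -0.5, 0.1, 21.6, 0.7, 3.9, 0.115, 0.002, -0.579, 0.1, 25, 0.8, 4.5, 0.115, 0.002, -0.579, 0.1, 28.3, 0.9, 5.1, 0.115, 0.002, -0.579, 0.1, 31.6, 1, 5.7, 0.115, 0.002, -0.579, 0.1, 35, 1.1, 6.3, 0.115, 0.002, -0.579, 0.1, 38, 1.2, 6.9, 0.115, 0.002, -0.579, 0.1],
)

```text
time: 20.9
ee_pos: [0.5846, 0.0429, 0.2466]
ee_rot: [[-0.545, 0.831, -0.114], [0.814, 0.557, 0.166], [0.201, -0.002, -0.98]]
ft_force: [0.8, 0.1, -1.5]
gripper_width: 0.267
finger_force: 34.8
```

```bash
python3 -c "
from h import *
rel(.593,.2143,.22,33.9,.2)"
```

```text
from [0.5846 0.0429 0.2466] shift cm [12.96 10.24  5.36] turn [-0.002 -0.003 -0.002] t 20.9 q [-0.2   0.28  1.5   0.14  1.5  -0.81] F [ 0.8  0.1 -1.5] w 0.267
```

Call:
move_arm(
  motion=[2.3, 1.8, 1, 0, 0, 0, 0.1, 4.6, 3.6, 1.9, 0, 0, 0, 0.1, 6.9, 5.4, 2.8, 0, 0, 0, 0.1, 9.2, 7.2, 3.8, 0, 0, 0, 0.1, 11.5, 9, 4.8, 0, 0, 0, 0.1, 12.6, 9.9, 5.2, 0, 0, 0, 0.1, 12.6, 9.9, 5.2, 0, 0, 0, 0.1, 12.6, 9.9, 5.2, 0, 0, 0, 0.1],
)

```text
time: 21.57
ee_pos: [0.5928, 0.2074, 0.2203]
ee_rot: [[-0.546, 0.83, -0.114], [0.814, 0.558, 0.165], [0.201, -0.003, -0.98]]
ft_force: [-0.0, -1.0, -1.1]
gripper_width: 0.262
finger_force: 34.8
```

```bash
python3 -c "
from h import *
rel(.593,.2143,.0424,33.9,.2)
pads();brass('p3b',(.03,.3));rel(.593,.2143,.0424,33.9,.2)"
```

```text
from [0.5928 0.2074 0.2203] shift cm [-3.02  0.46 17.53] turn [-0.003 -0.002 -0.001] t 21.6 q [ 0.06  0.37  1.45  0.17  1.43 -0.56] F [-0.  -1.  -1.1] w 0.262
pad px [543.  15.] 469 ctr [0.6335 0.4626] r 0.0192 z 0.0144
pad px [456.  96.] 574 ctr [0.611  0.3849] r 0.0341 z 0.0152
pad px [328. 174.] 673 ctr [0.5599 0.2638] r 0.0217 z 0.0137
pad px [473. 170.] 436 ctr [0.6629 0.3307] r 0.0175 z 0.0198
pad px [327. 240.] 1871 ctr [0.593  0.2141] r 0.0217 z 0.0136
pad px [109. 271.] 1880 ctr [0.4467 0.0756] r 0.0287 z 0.0133
px [326.  87.] 2506 ztop 0.0776 knob [0.5254 0.312 ] 0.0124 bbox [0.5066 0.2926 0.0303] [0.5445 0.3307 0.0788]
px [327. 168.] 1162 ztop 0.0676 knob [0.5592 0.2631] 0.0095 bbox [0.5447 0.2488 0.0501] [0.5738 0.2777 0.0688]
px [321. 324.] 4311 ztop 0.2363 knob [0.5915 0.2089] 0.0074 bbox [0.5795 0.1979 0.193 ] [0.6027 0.2209 0.2375]
from [0.5934 0.2061 0.2206] shift cm [-2.88  0.47 17.59] turn [-0.002 -0.002 -0.003] t 21.7 q [ 0.06  0.37  1.45  0.17  1.43 -0.56] F [ 0.2 -0.3 -1.9] w 0.267
```

View pics/p3b.png

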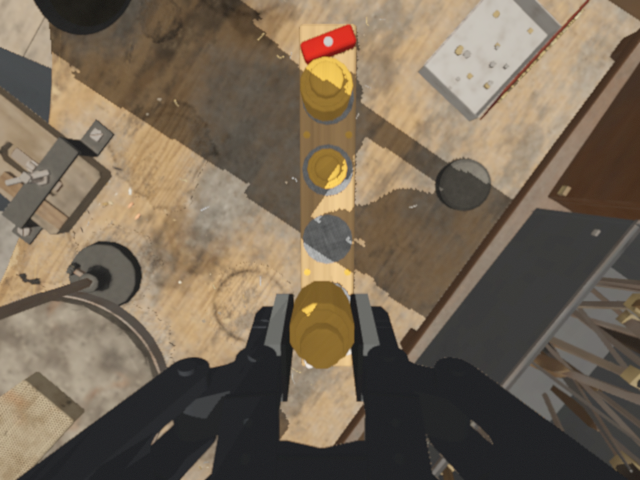

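Wrist view: w4 (327,87) and w3 (327,168) stand centred on pads 1 and 2; pad 3 (327,240) is free and w2 is held at (321,324). Lowering.

Call:
move_arm(
  motion=[-0.5, 0.2, 3, 0, 0, 0, 0.1, -1.2, 0.4, 7, 0, 0, 0, 0.1, -2, 0.4, 11, 0, 0, 0, 0.1, -2.6, 0.4, 14, 0, 0, 0, 0.1, -2.9, 0.4, 15.6, 0, 0, 0, 0.1, -3, 0.4, 16.2, 0, 0, 0, 0.1, -3, 0.4, 16.2, 0, 0, 0, 0.1, -3, 0.4, 16.2, 0, 0, 0, 0.1, -3, 0.4, 16.2, 0, 0, 0, 0.1],
)

```text
time: 22.42
ee_pos: [0.5964, 0.2116, 0.0578]
ee_rot: [[-0.545, 0.831, -0.11], [0.815, 0.556, 0.166], [0.199, 0.001, -0.98]]
ft_force: [-0.3, 0.4, -1.2]
gripper_width: 0.268
finger_force: 34.8
```

```bash
python3 -c "
from h import *
brass('p3c',(.03,.3));rel(.5932,.2138,.0424,33.9,.2)"
```

```text
px [314.  25.] 4792 ztop 0.0605 knob [0.5303 0.3049] 0.017 bbox [0.5129 0.2928 0.03  ] [0.5447 0.3146 0.0616]
px [316. 161.] 5544 ztop 0.0675 knob [0.5594 0.2632] 0.0096 bbox [0.5445 0.2484 0.0496] [0.5741 0.2783 0.0689]
px [321. 325.] 4370 ztop 0.0736 knob [0.5945 0.2141] 0.0075 bbox [0.5827 0.2026 0.0312] [0.606  0.2262 0.0749]
from [0.5963 0.2118 0.0579] shift cm [ 0.02 -0.15  1.58] turn [ 0.002 -0.001 -0.002] t 22.5 q [ 0.07  0.57  1.53  0.19  1.15 -0.61] F [-0.2  0.6 -0.8] w 0.267
```

Call:
move_arm(
  motion=[-0.1, -0.1, 0.7, 0, 0, 0, 0.1, -0.2, -0.1, 1.2, 0, 0, 0, 0.1, -0.25, -0.1, 1.5, 0, 0, 0, 0.1, -0.25, -0.1, 1.5, 0, 0, 0, 0.1, -0.25, -0.1, 1.5, 0, 0, 0, 0.1],
)

```text
time: 22.88
ee_pos: [0.5938, 0.212, 0.0424]
ee_rot: [[-0.545, 0.831, -0.113], [0.814, 0.557, 0.166], [0.201, -0.002, -0.98]]
ft_force: [-4.7, -3.3, 13.7]
gripper_width: 0.265
finger_force: 36.1
```

```bash
python3 -c "
from h import *
brass('p3c',(.03,.3));rel(.5932,.2138,.0424,33.9,.2)"
```

```text
px [319.  21.] 4268 ztop 0.06 knob [0.5326 0.3015] 0.014 bbox [0.5132 0.2925 0.03  ] [0.5446 0.3143 0.0621]
px [322. 164.] 6952 ztop 0.0676 knob [0.5593 0.2632] 0.0096 bbox [0.5444 0.2483 0.0493] [0.5742 0.2782 0.0688]
px [321. 329.] 3900 ztop 0.0584 knob [0.5919 0.2147] 0.0075 bbox [0.5801 0.2004 0.03  ] [0.6035 0.2264 0.0596]
from [0.5938 0.212  0.0424] shift cm [0.18 0.05 0.03] turn [-0.001 -0.002 -0.001] t 22.9 q [ 0.07  0.59  1.53  0.19  1.13 -0.61] F [-5.7 -2.1 14. ] w 0.27
```

Call:
move_arm(
  motion=[0, 0, 0, 0, 0, 0, 0.4, 0, 0, 0, 0, 0, 0, 0.5, 0, 0, 0, 0, 0, 0, 0.5, 0, 0, -1, 0, 0, 0, 0.5, 0, 0, -3, 0, 0, 0, 0.5, 0, 0, -6, 0, 0, 0, 0.5, 0, 0, -10, 0, 0, 0, 0.5, 0, 0, -14, 0, 0, 0, 0.5, 0, 0, -18, 0, 0, 0, 0.5, 0, 0, -20, 0, 0, 0, 0.5, 0, 0, -20, 0, 0, 0, 0.5],
)

```text
time: 23.85
ee_pos: [0.6197, 0.178, 0.2438]
ee_rot: [[-0.546, 0.832, -0.102], [0.815, 0.555, 0.166], [0.195, 0.008, -0.981]]
ft_force: [1.4, -0.1, 0.4]
gripper_width: 0.504
finger_force: 0.0
```

```bash
python3 -c "
from h import *
brass('p3d',(.02,.12));pads();rel(.562,-.1767,.22,33.9)"
```

```text
px [315.  43.] 2542 ztop 0.0775 knob [0.5255 0.3121] 0.0119 bbox [0.4967 0.2929 0.0203] [0.5443 0.3432 0.0792]
px [316. 121.] 1160 ztop 0.0677 knob [0.5594 0.2629] 0.0096 bbox [0.5446 0.2476 0.0299] [0.5744 0.2777 0.0691]
px [316. 192.] 531 ztop 0.0585 knob [0.5921 0.2142] 0.0073 bbox [0.5807 0.2031 0.0436] [0.6023 0.2256 0.0592]
pad px [435.  52.] 483 ctr [0.6086 0.3726] r 0.0309 z 0.0149
pad px [322. 137.] 551 ctr [0.56   0.2633] r 0.0216 z 0.0137
pad px [452. 139.] 1749 ctr [0.6636 0.3185] r 0.0225 z 0.0196
pad px [320. 194.] 1058 ctr [0.5933 0.214 ] r 0.0217 z 0.0136
pad px [111. 224.] 1625 ctr [0.4467 0.0749] r 0.0289 z 0.0133
pad px [320. 259.] 1648 ctr [0.6264 0.1644] r 0.0218 z 0.0136
from [0.6166 0.1785 0.2375] shift cm [-26.31 -24.29  -3.57] turn [ 0.    -0.201 -0.002] t 23.9 q [ 0.02  0.39  1.39  0.17  1.48 -0.6 ] F [-0.5 -0.9 -0.9] w 0.498
```

Call:
move_arm(
  motion=[-2, -2, -0.4, 0, -0.04, 0, 0.45, -4.5, -4.2, -0.6, 0, -0.1, 0, 0.45, -7, -6.5, -1, 0, -0.15, 0, 0.45, -9.6, -8.9, -1.3, 0, -0.2, 0, 0.45, -12.2, -11.3, -1.7, 0, -0.2, 0, 0.45, -14.8, -13.7, -2, 0, -0.2, 0, 0.45, -17.4, -16.1, -2.4, 0, -0.2, 0, 0.45, -20, -18.5, -2.7, 0, -0.2, 0, 0.45, -22.6, -20.9, -3, 0, -0.2, 0, 0.45, -25, -23.1, -3.4, 0, -0.2, 0, 0.45, -26.3, -24.3, -3.5, 0, -0.2, 0, 0.45, -26.3, -24.3, -3.5, 0, -0.2, 0, 0.45],
)

```text
time: 24.95
ee_pos: [0.5593, -0.1793, 0.2154]
ee_rot: [[-0.553, 0.833, -0.007], [0.833, 0.553, 0.002], [0.006, -0.005, -1.0]]
ft_force: [0.0, 0.2, -0.7]
gripper_width: 0.453
finger_force: 0.0
```

```bash
python3 -c "
from h import *
rel(.562,-.1767,.09,33.9);brass('w1',(.008,.12));rel(.562,-.1767,.09,33.9)"
```

```text
from [ 0.5593 -0.1793  0.2154] shift cm [-0.    0.44 12.54] turn [-0.005 -0.006 -0.006] t 24.9 q [-0.51  0.25  1.6  -0.    1.3  -1.1 ] F [ 0.   0.2 -0.7] w 0.453
px [328. 201.] 393 ztop 0.0355 knob [ 0.564  -0.1782] 0.0046 bbox [ 0.5536 -0.184   0.0088] [ 0.57   -0.1676  0.036 ]
from [ 0.5597 -0.1773  0.2157] shift cm [-0.16  0.28 12.56] turn [-0.004 -0.006 -0.005] t 25.0 q [-0.51  0.24  1.6  -0.    1.3  -1.1 ] F [-0.6  0.  -0.1] w 0.448
```

Call:
move_arm(
  motion=[-0.1, 0.2, 3, 0, 0, 0, 0.45, -0.15, 0.25, 6.5, 0, 0, 0, 0.45, -0.15, 0.25, 10, 0, 0, 0, 0.45, -0.15, 0.25, 12.5, 0, 0, 0, 0.45, -0.15, 0.25, 12.5, 0, 0, 0, 0.45, -0.15, 0.25, 12.5, 0, 0, 0, 0.45],
)

```text
time: 25.5
ee_pos: [0.5624, -0.1739, 0.0911]
ee_rot: [[-0.557, 0.83, -0.008], [0.83, 0.557, 0.004], [0.008, -0.004, -1.0]]
ft_force: [0.4, -0.1, -0.7]
gripper_width: 0.451
finger_force: 0.0
```

```bash
python3 -c "
from h import *
brass('w1b',(.008,.12));rel(.562,-.1767,.023,33.9)"
```

```text
px [320. 264.] 1070 ztop 0.0351 knob [ 0.5623 -0.1761] 0.0056 bbox [ 0.5535 -0.1835  0.008 ] [ 0.5706 -0.1672  0.0361]
from [ 0.564  -0.175   0.0933] shift cm [-0.06 -0.24  7.03] turn [-0.002 -0.004 -0.001] t 25.6 q [-0.5   0.4   1.67 -0.    1.07 -1.09] F [0.1 0.1 0.5] w 0.448
```

Call:
move_arm(
  motion=[-0.05, -0.2, 3, 0, 0, 0, 0.45, -0.05, -0.2, 5.5, 0, 0, 0, 0.45, -0.05, -0.2, 6.9, 0, 0, 0, 0.45, -0.05, -0.2, 6.9, 0, 0, 0, 0.45, -0.05, -0.2, 6.9, 0, 0, 0, 0.45, -0.05, -0.2, 6.9, 0, 0, 0, 0.45],
)

```text
time: 26.05
ee_pos: [0.5637, -0.1782, 0.0262]
ee_rot: [[-0.556, 0.831, -0.0], [0.831, 0.556, -0.001], [-0.0, -0.001, -1.0]]
ft_force: [-0.2, 0.4, -0.6]
gripper_width: 0.45
finger_force: 0.0
```

```bash
python3 -c "
from h import *
rel(.562,-.1763,.023,33.9)"
```

```text
from [ 0.5637 -0.1782  0.0262] shift cm [ 0.25 -0.04  0.32] turn [-0.001  0.    -0.002] t 26.1 q [-0.51  0.51  1.69 -0.    0.95 -1.1 ] F [-0.2  0.4 -0.6] w 0.45
```

Call:
move_arm(
  motion=[0.2, 0, 0.3, 0, 0, 0, 0.45, 0.2, 0, 0.3, 0, 0, 0, 0.45, 0.2, 0, 0.3, 0, 0, 0, 0.3, 0.2, 0, 0.3, 0, 0, 0, 0.15, 0.2, 0, 0.3, 0, 0, 0, 0.05, 0.2, 0, 0.3, 0, 0, 0, 0.05, 0.2, 0, 0.3, 0, 0, 0, 0.05, 0.2, 0, 0.3, 0, 0, 0, 0.05, 0.2, 0, 0.3, 0, 0, 0, 0.05],
  force=30,
)

```text
time: 26.8
ee_pos: [0.5614, -0.1761, 0.0218]
ee_rot: [[-0.556, 0.831, -0.003], [0.831, 0.556, 0.001], [0.002, -0.002, -1.0]]
ft_force: [-2.1, 1.7, 6.2]
gripper_width: 0.2
finger_force: 29.3
```

```bash
python3 -c "
from h import *
rel(.6265,.1643,.22,33.9)"
```

```text
from [ 0.5614 -0.1761  0.0218] shift cm [ 24.71  24.3  -19.81] turn [-0.002 -0.002 -0.002] t 26.8 q [-0.51  0.51  1.7  -0.    0.94 -1.09] F [-2.1  1.7  6.2] w 0.2
```

Call:
move_arm(
  motion=[0, 0, -1, 0, 0, 0, 0.05, 0, 0, -4, 0, 0, 0, 0.05, 0, 0, -8, 0, 0, 0, 0.05, 0, 0, -12, 0, 0, 0, 0.05, 0, 0, -16, 0, 0, 0, 0.05, 0, 0, -19, 0, 0, 0, 0.05, 1.5, 1.5, -20, 0, 0, 0, 0.05, 4, 4, -20, 0, 0, 0, 0.05, 6.5, 6.5, -20, 0, 0, 0, 0.05, 9, 9, -20, 0, 0, 0, 0.05, 11.5, 11.5, -20, 0, 0, 0, 0.05, 14, 14, -20, 0, 0, 0, 0.05],
)

```text
time: 27.8
ee_pos: [0.6001, 0.0197, 0.2217]
ee_rot: [[-0.556, 0.831, -0.003], [0.831, 0.556, 0.001], [0.002, -0.002, -1.0]]
ft_force: [0.4, -0.8, -0.5]
gripper_width: 0.194
finger_force: 29.4
```

Call:
move_arm(
  motion=[2.5, 2.5, 0, 0, 0, 0, 0.05, 5, 5, 0, 0, 0, 0, 0.05, 7.5, 7.5, 0, 0, 0, 0, 0.05, 9.5, 9.3, 0, 0, 0, 0, 0.05, 10.7, 10.3, 0, 0, 0, 0, 0.05, 10.7, 10.3, 0, 0, 0, 0, 0.05, 10.7, 10.3, 0, 0, 0, 0, 0.05],
)

```text
time: 28.38
ee_pos: [0.626, 0.1645, 0.2212]
ee_rot: [[-0.557, 0.83, -0.004], [0.83, 0.557, 0.0], [0.002, -0.003, -1.0]]
ft_force: [0.1, -0.8, 0.2]
gripper_width: 0.195
finger_force: 29.4
```

```bash
python3 -c "
from h import *
pads();brass('p4b',(.03,.3));rel(.6265,.1643,.05,33.9)"
```

```text
pad px [325.  59.] 788 ctr [0.56   0.2633] r 0.0216 z 0.0136
pad px [324. 127.] 1392 ctr [0.5934 0.2138] r 0.0218 z 0.0137
pad px [ 91. 161.] 2131 ctr [0.4469 0.0754] r 0.0288 z 0.0132
pad px [323. 199.] 1936 ctr [0.6263 0.1642] r 0.0218 z 0.0137
pad px [  9. 403.] 506 ctr [ 0.4735 -0.1944] r 0.0208 z 0.016
px [323.  38.] 1804 ztop 0.0677 knob [0.5593 0.2633] 0.0095 bbox [0.5446 0.248  0.0301] [0.5742 0.2778 0.0687]
px [322. 127.] 749 ztop 0.0586 knob [0.5918 0.2142] 0.0073 bbox [0.5807 0.2042 0.0353] [0.6025 0.2259 0.0599]
px [322. 333.] 3122 ztop 0.2342 knob [0.6264 0.1634] 0.0056 bbox [0.6173 0.1546 0.1989] [0.6351 0.1721 0.2354]
from [0.6262 0.163  0.2212] shift cm [ 0.05  0.15 17.12] turn [-0.003 -0.002 -0.003] t 28.5 q [ 0.07  0.36  1.44  0.    1.34 -0.52] F [-0.3 -0.1 -0.3] w 0.195
```

Call:
move_arm(
  motion=[0, 0, 3, 0, 0, 0, 0.05, 0, 0, 7, 0, 0, 0, 0.05, 0, 0, 11, 0, 0, 0, 0.05, 0, 0, 14, 0, 0, 0, 0.05, 0, 0, 16, 0, 0, 0, 0.05, 0, 0, 16.8, 0, 0, 0, 0.05, 0, 0, 16.8, 0, 0, 0, 0.05, 0, 0, 16.8, 0, 0, 0, 0.05, 0, 0, 16.8, 0, 0, 0, 0.05],
)

```text
time: 29.23
ee_pos: [0.6275, 0.164, 0.0555]
ee_rot: [[-0.556, 0.831, 0.0], [0.831, 0.556, 0.001], [0.001, 0.001, -1.0]]
ft_force: [-0.6, 0.3, -1.4]
gripper_width: 0.196
finger_force: 29.4
```

```bash
python3 -c "
from h import *
brass('p4c',(.03,.3));rel(.6264,.1642,.0373,33.9)"
```

```text
px [317.  10.] 1504 ztop 0.0529 knob [0.5659 0.2535] 0.01 bbox [0.5535 0.2477 0.03  ] [0.5745 0.2639 0.0536]
px [317. 161.] 3777 ztop 0.0585 knob [0.5919 0.2143] 0.0075 bbox [0.5804 0.2029 0.0301] [0.6033 0.226  0.0596]
px [321. 332.] 3078 ztop 0.0686 knob [0.6294 0.1614] 0.0038 bbox [0.6187 0.155  0.0331] [0.6359 0.1726 0.0697]
from [0.6276 0.1642 0.0558] shift cm [ 0.06 -0.1   1.84] turn [ 0.001 -0.    -0.002] t 29.3 q [ 0.07  0.56  1.53  0.    1.05 -0.52] F [ 0.3 -0.7 -1. ] w 0.197
```

Call:
move_arm(
  motion=[0.05, -0.1, 0.8, 0, 0, 0, 0.05, 0.05, -0.1, 1.4, 0, 0, 0, 0.05, 0.05, -0.1, 1.85, 0, 0, 0, 0.05, 0.05, -0.1, 1.85, 0, 0, 0, 0.05, 0.05, -0.1, 1.85, 0, 0, 0, 0.05],
)

```text
time: 29.7
ee_pos: [0.6248, 0.1645, 0.0363]
ee_rot: [[-0.557, 0.831, -0.003], [0.831, 0.557, 0.001], [0.002, -0.002, -1.0]]
ft_force: [-5.6, -0.4, 12.5]
gripper_width: 0.199
finger_force: 31.0
```

```bash
python3 -c "
from h import *
brass('p4d',(.03,.3));rel(.6264,.1642,.0373,33.9)"
```

```text
px [324.   9.] 1317 ztop 0.0524 knob [0.5667 0.2521] 0.0074 bbox [0.555  0.2476 0.03  ] [0.5743 0.2612 0.0536]
px [324. 178.] 4825 ztop 0.0585 knob [0.592  0.2142] 0.0076 bbox [0.5804 0.2029 0.03  ] [0.6036 0.2261 0.0595]
px [321. 342.] 2404 ztop 0.05 knob [0.6251 0.1641] 0.0056 bbox [0.616 0.153 0.03 ] [0.6334 0.1729 0.0515]
from [0.6248 0.1645 0.0363] shift cm [-0.11  0.11 -0.1 ] turn [-0.002 -0.002 -0.001] t 29.8 q [ 0.07  0.59  1.54  0.    1.02 -0.52] F [-3.9 -1.7 11.9] w 0.196
```

Standing on the pad within about 1.3 mm; release and retreat.

Call:
move_arm(
  motion=[0, 0, 0, 0, 0, 0, 0.25, 0, 0, 0, 0, 0, 0, 0.35, 0, 0, 0, 0, 0, 0, 0.45, 0, 0, 0, 0, 0, 0, 0.45, 0, 0, -1, 0, 0, 0, 0.45, 0, 0, -4, 0, 0, 0, 0.45, 0, 0, -8, 0, 0, 0, 0.45, 0, 0, -12, 0, 0, 0, 0.45, 0, 0, -16, 0, 0, 0, 0.45, 0, 0, -19, 0, 0, 0, 0.45, 0, 0, -20, 0, 0, 0, 0.45, 0, 0, -20, 0, 0, 0, 0.45],
)

```text
time: 30.75
ee_pos: [0.6273, 0.1644, 0.2398]
ee_rot: [[-0.556, 0.831, 0.005], [0.831, 0.556, 0.002], [-0.001, 0.005, -1.0]]
ft_force: [0.3, -0.0, -0.2]
gripper_width: 0.449
finger_force: 0.0
```

```bash
python3 -c "
from h import *
pads();brass('end',(.02,.12));rel(.6264,.1642,.0373,33.9)
f=eyes.grab_frame('top');save(f,'topend')"
```

```text
pad px [322.  59.] 712 ctr [0.5601 0.2631] r 0.0217 z 0.0136
pad px [320. 123.] 1280 ctr [0.5932 0.2138] r 0.0217 z 0.0138
pad px [ 98. 157.] 1907 ctr [0.4469 0.0757] r 0.0287 z 0.0132
pad px [320. 191.] 1301 ctr [0.6265 0.1642] r 0.0218 z 0.0137
pad px [ 15. 388.] 640 ctr [ 0.4711 -0.1948] r 0.0213 z 0.0162
px [321.  42.] 1621 ztop 0.0676 knob [0.5591 0.2634] 0.0095 bbox [0.5447 0.2481 0.0235] [0.5742 0.2778 0.0685]
px [321. 126.] 677 ztop 0.0587 knob [0.5919 0.2143] 0.0073 bbox [0.5808 0.2042 0.0256] [0.6027 0.2258 0.06  ]
px [321. 199.] 359 ztop 0.0506 knob [0.6253 0.1636] 0.0054 bbox [0.6164 0.1563 0.0208] [0.6324 0.1725 0.0509]
from [0.6247 0.1641 0.234 ] shift cm [-0.15  0.2  19.67] turn [-0.003 -0.003 -0.002] t 30.9 q [ 0.07  0.35  1.43  0.    1.36 -0.52] F [-0.2  0.   0.1] w 0.45
```

View pics/end.png

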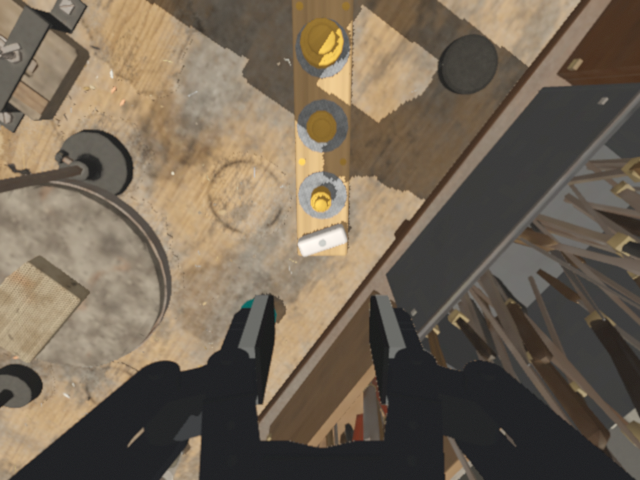

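View pics/topend.png

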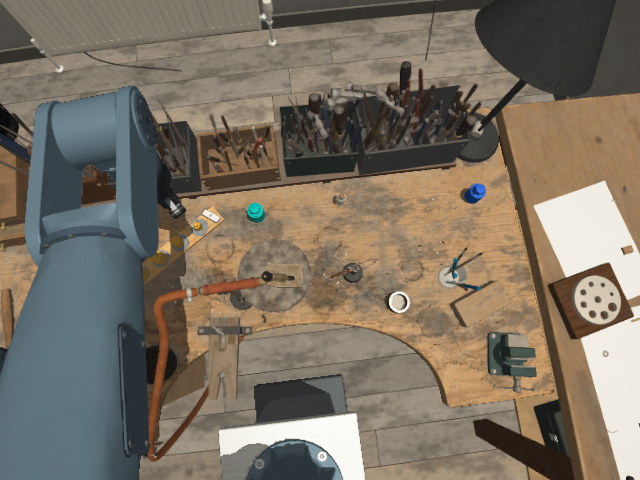

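Wrist view: the weights stand on their pads at (321,42), (321,126) and (321,199), smallest beside the white block (323,241). Top view: vial (340,199) and pot (399,301) are unmoved, and the tin was at its place in the wrist view.

```bash
python3 -c "
from rig import ctrl
print(ctrl.sign_off())"
```

```text
the job is handed in; nothing more can be done
None
```

The job is handed in: all four weights stand upright on the strip, largest by the red block to smallest by the white, each within about 1.5 mm of its pad's centre, and the final views show the vial, tin and pot where they were.

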